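# Trace the brew profile on the coffee bar's key console

## Robot

A 7-joint arm with a two-finger parallel gripper is mounted at the origin on the work surface. World frame = base frame: x ahead of the robot, y to its left, z up, the work surface at z = 0. Lengths are in mm, angles in rad, forces in N, time in s.
With the tool pointing down it reaches from about 350 to 900 mm from the base axis. Payload 7.2 kg.
Tool frame: the origin (TCP) lies midway between the tips of the shut fingers; the grasp point (between the pads) lies 19 mm behind it; z points along the fingers, y is the line along which they close (so a half turn about z gives the same grasp; the last joint's range is limited). The gripper opens to 85 mm and grips with 20 to 120 N. Pads are 22 mm wide; open, the fingers measure 114 mm over their backs; the gripper's body (76 mm by 85 mm) begins 54 mm behind the grasp point. The pads swing forward as they close: fully open they stand 13 mm farther back than shut.
Start: joints at [-1.341, 0.411, -0.013, 1.596, 0.006, 1.134, -0.082], TCP at [183.395, 597.49, 231.297] pointing down, gripper open.
Joint ranges: [-2.95, 2.95], [-0.29, 1.99], [-1.47, 1.44], [0.14, 2.54], [-1.03, 4.17], [0.13, 1.85], [-2.86, 2.86]. Speed limits (rad/s): [2.39, 2.39, 3.01, 3.01, 3.14, 3.14, 3.14].

## Interface

Orientations are given as a unit quaternion [x, y, z, w].
In Python, from rig import readout, optics, order, models gives the robot as it stands.
- The arm moves only by the shell command python3 -m crank 'ROWS' [OPENING]. ROWS is JSON, a list of rows, each an object of numbers: "dx", "dy", "dz": the shift along the tool's x, y, z scaled (see below); "ax", "ay", "az": the turn, a rotation vector about the tool's x, y, z scaled (see below). In form: [{"dx": .., "dy": .., "dz": .., "ax": .., "ay": .., "az": ..}, ...]. A call has 1 to 20 rows; each row is the pose to reach, as a shift and turn from the pose commanded when the call began, along the tool's axes at that moment, turning the shorter way round; what a row does not reach only later rows make up. The controller multiplies each number of a shift by 0.75 m and each number of a turn by pi rad. A row lasts 1/10 s, in which the tool goes at most 50 mm and 8.59 degrees, less where a joint would pass 70% of its speed; a pose out of reach is approached as far as the arm can. A call with a number of a shift or a turn outside -1 to 1 is refused whole. A call with a gripper value outside its range is refused whole. OPENING is the opening, from -1 (shut) to 1 (fully open), set as the call begins (- or left out, the last holds). The fingers move at their own pace and stop on an object; the grip force is fixed at half the most. Time passes only in rows, so rows that repeat a pose let the fingers close. It gives the time, the measured TCP pose, the force, the opening and the grip force at its end, in the units of the state.
- readout.sense(): the state, without advancing time (a new reading comes with each control period).
- optics.grab_frame(name): name is "scene" or "top" or "wrist"; returns the picture (384x512x3 uint8, blue, green, red); there is no depth.
- optics.camera_info(name): a dict with "mtx" (3x3 intrinsics, pixels), "R" (3x3) and "t" (3): a world point X has camera coordinates R X + t; the wrist camera has in their place "tool_from_camera" (4x4, takes a point from camera to tool coordinates, whose origin is the TCP and whose axes are the flange's). Camera axes: x right, y down, z forward; pixel columns grow to the right and rows downward; lengths in mm; the calibration is good to about 2 mm. The wrist camera is an equidistant fisheye: a pixel r from the principal point sees the ray r / f radians off the axis. A picture is of the moment at which its call begins: read the wrist's pose just before it. camera_info takes no time and is no camera call.
- order.job_done(): hands the job in; it is judged then, once.
Trained networks look in the newest picture that a camera, given by its name, has taken for a name from the list of things; names that differ only in an ending like _2 or _b are one class to them, and where a whole thing is asked for, a point or a joint stands for the part that bears it (a point fixed in the world has none). Each returns a list of dicts, best first, with "conf" (0 to 1); they miss things now and then, are a little off and sometimes report something else, mostly with a low value. They report only what shows in the picture. A call takes as long as a camera call.
- models.outline_of(camera, query): "pixels" (384x512 bool, what is visible of it) and "xy" ([column, row] in pixels, amid what is visible of it).
The state is a dict: "t": time; "joints": joint angles; "qd": joint speeds; "effort": joint torques, N m; "eef_pos": TCP position; "eef_rot": TCP orientation; "contact_force": force on the tool from outside, world axes, zero at the start; "wrist_torque": the same for the moment, N m; "grip_width": finger opening in mm; "gripper_force": force on a finger pad.
Only numpy, scipy, OpenCV 4.12 (cv2) and the standard library are available. Lean on these libraries where they do the work, as an engineer would, in place of code of your own. Each camera call takes 0.05 s, during which the arm holds its last target. There are 200 camera calls.

## Task

Run the brew profile on the console: with the fingers closed, run the fingertips lightly along the winding row of white keys, from the end with the green token to the end with the orange token, so that every key dips in its turn, then lift clear so that all keys come back up. Only press the keys: do not press hard, and do not move or pick up the tokens, jug, cup or tamper.

Things in the scene. Friction and masses are not known exactly. Their poses are not given: they have to be found in the camera images.
- console: flat dark steel control console screwed to the counter, 150 x 400 mm, 30 mm high; origin at the centre of its underside on the counter, y along its length (the row of keys), x across it, z up
- pod_a: black key holder 34 x 32 mm, 6 mm high, with a round white domed key 31 mm across; origin on the console's top face under the key's centre; the key's top stands 17.5 mm above this origin when up, its rounded dome is the top 8 mm of that, with flanks of up to 38 degrees; number 1 of the row, 36 mm along the console from the next (the end at the console's +y)
- pod_b: key holder with white key, the same as pod_a; number 2 of the row, 36 mm along the console from the next
- pod_c: key holder with white key, the same as pod_a; number 3 of the row, 36 mm along the console from the next
- pod_d: key holder with white key, the same as pod_a; number 4 of the row, 36 mm along the console from the next
- pod_e: key holder with white key, the same as pod_a; number 5 of the row, 36 mm along the console from the next
- pod_f: key holder with white key, the same as pod_a; number 6 of the row, 36 mm along the console from the next
- pod_g: key holder with white key, the same as pod_a; number 7 of the row, 36 mm along the console from the next (the end at the console's -y)
- key_a (a joint): how far the white key of pod_a is pressed down, in m: 0 up, 0.008 the stop; its spring is soft, 0.6 N at the start of the stroke and 2.6 N at the stop, and brings it up again when let go; the keys' domes are smooth enough to slide over with the closed fingertips some 3 to 6 mm below the level of their tops
- key_b (a joint): how far the white key of pod_b is pressed down, in m: 0 up, 0.008 the stop; same spring as key_a
- key_c (a joint): how far the white key of pod_c is pressed down, in m: 0 up, 0.008 the stop; same spring as key_a
- key_d (a joint): how far the white key of pod_d is pressed down, in m: 0 up, 0.008 the stop; same spring as key_a
- key_e (a joint): how far the white key of pod_e is pressed down, in m: 0 up, 0.008 the stop; same spring as key_a
- key_f (a joint): how far the white key of pod_f is pressed down, in m: 0 up, 0.008 the stop; same spring as key_a
- key_g (a joint): how far the white key of pod_g is pressed down, in m: 0 up, 0.008 the stop; same spring as key_a
- token_green: loose green disc 24 mm across and 14 mm high standing on the console just beyond one end of the row, about 60 mm from the end key: marks the end to start from; origin at the centre of its underside. Not to be touched
- token_orange: loose orange disc 24 mm across and 14 mm high standing on the console just beyond one end of the row, about 60 mm from the end key: marks the end to finish at; origin at the centre of its underside. Not to be touched
- jug: steel milk jug, loose, 72 mm across, 85 mm high, with a side handle, beyond the console; origin at the centre of its underside. Not to be disturbed
- cup: blue cup, loose, 64 mm across, 60 mm high, beyond the console; origin at the centre of its underside. Not to be disturbed
- tamper: steel tamper with dark wooden knob, loose, 56 mm across, 74 mm high, on the robot's side of the console; origin at the centre of its underside. Not to be disturbed

How it is judged (in metres and radians):
On the way, in this order (a step that is already met when the one before it is completed fails the run):
1. the first key counted from the green token's end is dipped at least 1 mm (((y of token_green in the frame of console above 0 m and value of joint key_a above 0.001 m) or (y of token_green in the frame of console below 0 m and value of joint key_g above 0.001 m))), for 0.05 s.
2. the second key counted from the green token's end is dipped at least 1 mm (((y of token_green in the frame of console above 0 m and value of joint key_b above 0.001 m) or (y of token_green in the frame of console below 0 m and value of joint key_f above 0.001 m))), for 0.05 s.
3. the third key counted from the green token's end is dipped at least 1 mm (((y of token_green in the frame of console above 0 m and value of joint key_c above 0.001 m) or (y of token_green in the frame of console below 0 m and value of joint key_e above 0.001 m))), for 0.05 s.
4. the fourth key counted from the green token's end is dipped at least 1 mm (((y of token_green in the frame of console above 0 m and value of joint key_d above 0.001 m) or (y of token_green in the frame of console below 0 m and value of joint key_d above 0.001 m))), for 0.05 s.
5. the fifth key counted from the green token's end is dipped at least 1 mm (((y of token_green in the frame of console above 0 m and value of joint key_e above 0.001 m) or (y of token_green in the frame of console below 0 m and value of joint key_c above 0.001 m))), for 0.05 s.
6. the sixth key counted from the green token's end is dipped at least 1 mm (((y of token_green in the frame of console above 0 m and value of joint key_f above 0.001 m) or (y of token_green in the frame of console below 0 m and value of joint key_b above 0.001 m))), for 0.05 s.
7. the seventh key counted from the green token's end is dipped at least 1 mm (((y of token_green in the frame of console above 0 m and value of joint key_g above 0.001 m) or (y of token_green in the frame of console below 0 m and value of joint key_a above 0.001 m))), for 0.05 s.
At the end, for the whole second after the job is handed in: all seven keys have been dipped (1 mm or more) in order from the green end to the orange end and are all up again (pressed by under 0.8 mm); both tokens are within 10 mm, and jug, cup and tamper within 20 mm, of where they began (value of joint each of key_a, key_b, key_c, key_d, key_e, key_f, key_g below 0.0008 m and distance of each of token_green, token_orange from where it was at the start of the episode below 0.01 m and distance of each of jug, cup, tamper from where it was at the start of the episode below 0.02 m); the robot touches nothing.
It fails at once if the fingers press harder than 15 N on the console or on a key (contact force between the fingers and console above 15 N or contact force between the fingers and pod_a above 15 N or contact force between the fingers and pod_b above 15 N or contact force between the fingers and pod_c above 15 N or contact force between the fingers and pod_d above 15 N or contact force between the fingers and pod_e above 15 N or contact force between the fingers and pod_f above 15 N or contact force between the fingers and pod_g above 15 N).
It fails at once if a token is shifted by more than 10 mm or lifted (distance of any of token_green, token_orange from where it was at the start of the episode above 0.01 m).
It fails at once if the jug, cup or tamper is shifted by more than 20 mm, lifted or tipped over (distance of any of jug, cup, tamper from where it was at the start of the episode above 0.02 m or angle between any of jug, cup, tamper's own z axis and vertical above 0.4 rad).
It also fails if it takes over 45 s, if anything falls off the work surface, if the arm or the gripper's body presses on something with over 40 N, if the wrist force passes 120 N, or if a joint passes its speed limit or range.

## Working session

There is one attempt and no reset: what is moved stays moved. The work goes in short steps, Python scripts to look and compute and a shell command to move; the robot and the scene stay as the last step left them, time stands still between calls to the robot, and variables do not carry over. Pictures are saved under pics/ and viewed, at most 10 in all, crops included, and the job is handed in when it is done.

```bash
mkdir -p pics; ls; python3 - <<'E'
from rig import readout, optics, models
import cv2,numpy as np
s=readout.sense(); print({k:np.round(s[k],3) for k in('t','eef_pos','eef_rot','contact_force','grip_width')})
a=optics.grab_frame('scene'); b=optics.grab_frame('top')
for n in('scene','top'):
    c=optics.camera_info(n); print(n,np.round(c['mtx'],1).tolist(),np.round(-c['R'].T@c['t']),np.round(c['R'],3).tolist())
cv2.imwrite('pics/scene.png',a); cv2.imwrite('pics/top.png',cv2.resize(b,(800,600),interpolation=cv2.INTER_CUBIC))
for q in('key_a','pod_a','token_green','token_orange','console','tamper','jug','cup'):
    for d in models.outline_of('top',q): print(q,round(d['conf'],2),np.round(d['xy'],1),d['pixels'].sum())
E
```

```text
pics
{'t': np.float64(0.0), 'eef_pos': array([183.284, 596.998, 230.438]), 'eef_rot': array([ 0.148,  0.989, -0.001, -0.   ]), 'contact_force': array([-0.556,  0.174,  0.946]), 'grip_width': np.float64(85.472)}
scene [[465.8, 0.0, 266.1], [0.0, 465.8, 191.4], [0.0, 0.0, 1.0]] [1212.  110.  495.] [[-0.148, 0.989, 0.008], [0.593, 0.095, -0.8], [-0.792, -0.114, -0.6]]
top [[422.7, 0.0, 260.5], [0.0, 422.7, 195.7], [0.0, 0.0, 1.0]] [559.  24. 761.] [[0.027, -0.999, -0.025], [-0.997, -0.025, -0.073], [0.072, 0.027, -0.997]]
key_a 0.77 [206.  221.1] 240
key_a 0.65 [242.7 197.9] 261
key_a 0.64 [288.6 195.8] 234
key_a 0.55 [225.4 214.3] 250
key_a 0.53 [268.6 201.5] 241
key_a 0.4 [174.2 136.2] 2133
key_a 0.3 [248.6 210.9] 16979
pod_a 0.93 [228.9 212.2] 355
pod_a 0.89 [288.1 197.8] 328
pod_a 0.85 [208.1 216.9] 363
pod_a 0.72 [191.7 231.7] 388
pod_a 0.64 [266.1 203.9] 380
pod_a 0.57 [244.5 197.1] 360
pod_a 0.56 [311.9 214.4] 388
pod_a 0.21 [289.8 199.3] 260
token_green 0.57 [343.7 190.4] 149
token_orange 0.52 [155.  232.8] 177
console 0.74 [248.7 212.3] 17309
tamper 0.76 [266.1 286.2] 812
cup 0.27 [243.9 196.4] 314
```

View pics/top.png

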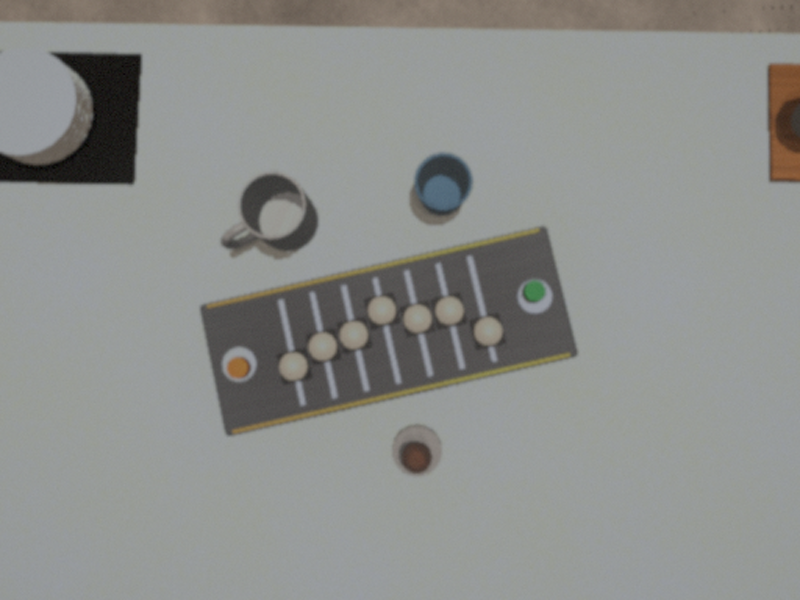

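View pics/scene.png

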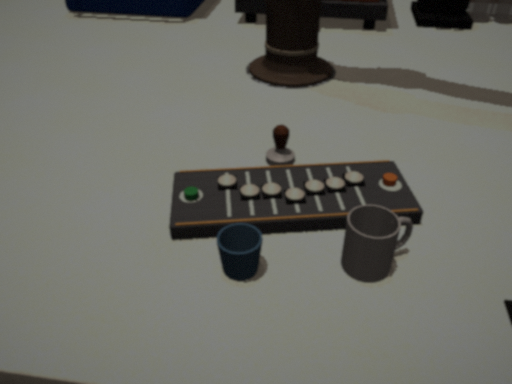

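The top view shows the green token at upper px (534,291), orange at (238,367). Between them are seven beige keys, at about (488,331), (449,310), (417,318), (381,310), (353,335), (322,347) and (293,366). The scene view agrees, with the jug and cup on the far side and the tamper near. Next I'll locate the keys precisely and cross-check with the second camera.

```bash
cat > loc.py <<'E'
from rig import readout, optics, models
import cv2,numpy as np
def project(n,X):
    c=optics.camera_info(n); p=(c['R']@np.atleast_2d(X).T+np.reshape(c['t'],(3,1))); p=c['mtx']@p; return (p[:2]/p[2]).T
def onplane(n,px,z):
    c=optics.camera_info(n); o=-c['R'].T@c['t']; d=c['R'].T@np.linalg.inv(c['mtx'])@np.array([px[0],px[1],1.]); return o+d*(z-o[2])/d[2]
def key_blobs(n,img):
    m=models.outline_of(n,'console')[0]['pixels'].astype(np.uint8)
    m=cv2.morphologyEx(m,cv2.MORPH_CLOSE,np.ones((25,25)))
    b,g,r=[img[...,i].astype(int) for i in range(3)]
    k=((r>110)&(r-b>22)&(g-b>10)&(m>0)).astype(np.uint8)
    nn,l,st,ce=cv2.connectedComponentsWithStats(k)
    return [(ce[i],st[i,4],st[i,2:4]) for i in range(1,nn) if st[i,4]>25]
E
python3 - <<'E'
from loc import *
for n in('top','scene'):
    img=optics.grab_frame(n)
    for c,a,wh in sorted(key_blobs(n,img),key=lambda q:q[0][0]): print(n,np.round(c,1),a,wh,img[int(c[1]),int(c[0])],np.round(onplane(n,c,41),1))
    for q in('token_green','token_orange'):
        for d in models.outline_of(n,q)[:1]: print(q,d['conf'],np.round(onplane(n,d['xy'],40),1))
m=None
img=optics.grab_frame('top')
m=models.outline_of('top','console')[0]['pixels'].astype(np.uint8)
box=cv2.boxPoints(cv2.minAreaRect(cv2.findNonZero(m)))
P=np.array([onplane('top',p,30) for p in box]); print(np.round(P,1).tolist(), [round(np.linalg.norm(P[i]-P[i-1]),1) for i in range(4)], P.mean(0))
E
```

```text
top [151.6 234.9] 153 [14 13] [ 57 107 152] [538.9 227.6  41. ]
top [239.  171.1] 644 [213  51] [ 82 129 139] [652.3  81.5  41. ]
top [256.6 251.2] 731 [216  52] [ 77 126 135] [516.4  47.4  41. ]
token_green 0.64 [625.8 -99.7  40. ]
token_orange 0.75 [538.6 223.2  40. ]
scene [389.9 176.5] 57 [12  6] [ 31  66 122] [537.8 225.6  41. ]
token_green 0.53 [640.9 -94.9  40. ]
token_orange 0.76 [543.3 228.7  40. ]
[[607.6, 281.2, 30.0], [708.0, -110.4, 30.0], [560.9, -145.4, 30.0], [461.4, 239.8, 30.0]] [np.float64(151.9), np.float64(404.3), np.float64(151.2), np.float64(397.9)] [584.46349278  66.31474789  30.        ]
```

```bash
python3 - <<'E'
from loc import *
img=optics.grab_frame('top')
m=models.outline_of('top','console')[0]['pixels'].astype(np.uint8)
m=cv2.morphologyEx(m,cv2.MORPH_CLOSE,np.ones((25,25)))
k=((img[...,2]>125)&(m>0)).astype(np.uint8)
k=cv2.morphologyEx(k,cv2.MORPH_OPEN,cv2.getStructuringElement(cv2.MORPH_ELLIPSE,(9,9)))
nn,l,st,ce=cv2.connectedComponentsWithStats(k)
K=[]
for i in range(1,nn):
    p=onplane('top',ce[i],40); print(np.round(ce[i],1),st[i,2:],np.round(p,1))
    if st[i,4]>100 : K.append(p)
box=cv2.boxPoints(cv2.minAreaRect(cv2.findNonZero(m)))
P=np.array([onplane('top',p,30) for p in box]); C=P.mean(0)
d=P[0]+P[3]-P[1]-P[2]; d/=np.linalg.norm(d); x=np.array([d[1],-d[0],0])
print('row dir green->orange',d,'C',C)
K=np.array(sorted(K,key=lambda p:p[1]))
for p in K: print('along',round((p-C)@d,1),'across',round((p-C)@x,1))
# pods by net, at z=35
for q in models.outline_of('top','pod_a'): 
    p=onplane('top',q['xy'],37);print('pod',round(q['conf'],2),round((p-C)@d,1),round((p-C)@x,1))
s=optics.grab_frame('scene')
for q in models.outline_of('scene','key_a')+models.outline_of('scene','pod_a'):
    p=onplane('scene',q['xy'],41);print('scene',round(q['conf'],2),round((p-C)@d,1),round((p-C)@x,1),q['pixels'].sum())
E
```

```text
[244.  197.9] [ 17  17 223] [606.4  71.7  40. ]
[287.2 198.2] [ 17  17 221] [607.8  -2.2  40. ]
[266.8 203.3] [ 17  17 221] [598.1  32.3  40. ]
[312.  211.3] [ 17  17 225] [586.5 -44.8  40. ]
[226.  213.8] [ 17  17 223] [578.4 101.6  40. ]
[206.1 221.2] [ 17  17 223] [565.  135.3  40. ]
[150.5 232.4] [ 16  22 271] [543.3 229.9  40. ]
[187.3 234. ] [ 17  17 223] [542.2 166.7  40. ]
row dir green->orange [-0.25188949  0.96775601  0.        ] C [584.28969319  66.59058248  30.        ]
along -108.4 across -25.9
along -72.5 across 5.4
along -36.7 across 4.8
along -0.6 across 22.6
along 35.4 across 3.1
along 71.3 across -1.4
along 107.5 across -15.5
along 168.4 across 1.5
pod 0.92 30.2 2.5
pod 0.75 -109.4 -32.5
pod 0.73 -36.5 -0.1
pod 0.7 65.1 -2.9
pod 0.7 2.4 21.7
pod 0.64 105.6 -17.4
scene 0.74 66.9 -3.7 171
scene 0.68 -111.8 -12.5 179
scene 0.55 -2.8 26.1 176
scene 0.5 -77.4 11.1 171
scene 0.46 100.6 -8.7 156
scene 0.46 30.4 11.1 156
scene 0.43 -39.2 14.2 186
scene 0.8 -11.0 32.8 316
scene 0.79 -34.7 17.6 294
scene 0.76 -76.0 17.8 326
scene 0.73 103.4 -1.1 277
scene 0.66 33.0 10.5 275
scene 0.62 -107.6 -18.2 302
```

```bash
python3 -m crank '[{"dx":-0.015,"dy":-0.013,"az":0},{"dx":-0.046,"dy":-0.04,"az":-0.02},{"dx":-0.09,"dy":-0.078,"az":-0.04},{"dx":-0.14,"dy":-0.12,"az":-0.06},{"dx":-0.19,"dy":-0.164,"az":-0.08},{"dx":-0.24,"dy":-0.207,"az":-0.1},{"dx":-0.29,"dy":-0.25,"az":-0.12},{"dx":-0.34,"dy":-0.294,"az":-0.14},{"dx":-0.39,"dy":-0.337,"az":-0.16},{"dx":-0.44,"dy":-0.38,"az":-0.1756},{"dx":-0.49,"dy":-0.423,"az":-0.1756},{"dx":-0.54,"dy":-0.466,"az":-0.1756},{"dx":-0.59,"dy":-0.51,"az":-0.1756},{"dx":-0.64,"dy":-0.553,"az":-0.1756},{"dx":-0.68,"dy":-0.587,"az":-0.1756},{"dx":-0.72,"dy":-0.622,"az":-0.1756},{"dx":-0.75,"dy":-0.648,"az":-0.1756},{"dx":-0.765,"dy":-0.6605,"az":-0.1756},{"dx":-0.765,"dy":-0.6605,"az":-0.1756},{"dx":-0.765,"dy":-0.6605,"az":-0.1756}]' -1
python3 - <<'E'
from loc import *
from scipy.spatial.transform import Rotation as Ro
s=readout.sense(); print({k:np.round(s[k],3) for k in('t','eef_pos','eef_rot','contact_force','grip_width','joints')})
print(Ro.from_quat(s['eef_rot']).as_matrix().round(3))
E
```

```text
{'t': np.float64(1.3), 'eef_pos': array([183.399, 597.486, 231.307]), 'eef_rot': array([ 0.148,  0.989,  0.   , -0.   ]), 'contact_force': array([-0.65 ,  0.672,  0.278]), 'grip_width': np.float64(85.363), 'joints': array([-1.341,  0.411, -0.013,  1.596,  0.006,  1.134, -0.082])}
[[-0.956  0.293 -0.   ]
 [ 0.293  0.956  0.   ]
 [ 0.     0.    -1.   ]]validation failed for argument at $[0]...
```

```bash
python3 -m crank '[{"dx":-0.015,"dy":-0.013,"dz":0,"ax":0,"ay":0,"az":0},{"dx":-0.046,"dy":-0.04,"dz":0,"ax":0,"ay":0,"az":-0.02},{"dx":-0.09,"dy":-0.078,"dz":0,"ax":0,"ay":0,"az":-0.04},{"dx":-0.14,"dy":-0.12,"dz":0,"ax":0,"ay":0,"az":-0.06},{"dx":-0.19,"dy":-0.164,"dz":0,"ax":0,"ay":0,"az":-0.08},{"dx":-0.24,"dy":-0.207,"dz":0,"ax":0,"ay":0,"az":-0.1},{"dx":-0.29,"dy":-0.25,"dz":0,"ax":0,"ay":0,"az":-0.12},{"dx":-0.34,"dy":-0.294,"dz":0,"ax":0,"ay":0,"az":-0.14},{"dx":-0.39,"dy":-0.337,"dz":0,"ax":0,"ay":0,"az":-0.16},{"dx":-0.44,"dy":-0.38,"dz":0,"ax":0,"ay":0,"az":-0.1756},{"dx":-0.49,"dy":-0.423,"dz":0,"ax":0,"ay":0,"az":-0.1756},{"dx":-0.54,"dy":-0.466,"dz":0,"ax":0,"ay":0,"az":-0.1756},{"dx":-0.59,"dy":-0.51,"dz":0,"ax":0,"ay":0,"az":-0.1756},{"dx":-0.64,"dy":-0.553,"dz":0,"ax":0,"ay":0,"az":-0.1756},{"dx":-0.68,"dy":-0.587,"dz":0,"ax":0,"ay":0,"az":-0.1756},{"dx":-0.72,"dy":-0.622,"dz":0,"ax":0,"ay":0,"az":-0.1756},{"dx":-0.75,"dy":-0.648,"dz":0,"ax":0,"ay":0,"az":-0.1756},{"dx":-0.765,"dy":-0.6605,"dz":0,"ax":0,"ay":0,"az":-0.1756},{"dx":-0.765,"dy":-0.6605,"dz":0,"ax":0,"ay":0,"az":-0.1756},{"dx":-0.765,"dy":-0.6605,"dz":0,"ax":0,"ay":0,"az":-0.1756}]' -1
python3 - <<'E'
from loc import *
from scipy.spatial.transform import Rotation as Ro
s=readout.sense(); print({k:np.round(s[k],3) for k in('t','eef_pos','eef_rot','contact_force','grip_width','joints')})
print(Ro.from_quat(s['eef_rot']).as_matrix().round(3))
E
```

```text
t: 3.3
eef_pos: [585.8, -43.4, 231.1]
eef_rot: [-0.127, 0.992, 0.001, -0.0]
contact_force: [-0.3, -0.2, 0.2]
grip_width: -0.1
gripper_force: 0.0
{'t': np.float64(3.3), 'eef_pos': array([585.792, -43.412, 231.067]), 'eef_rot': array([-0.127,  0.992,  0.001, -0.   ]), 'contact_force': array([-0.313, -0.196,  0.226]), 'grip_width': np.float64(-0.141), 'joints': array([-0.255,  0.353,  0.324,  1.708, -0.125,  1.101,  1.932])}
[[-0.968 -0.252 -0.001]
 [-0.252  0.968  0.001]
 [ 0.001  0.001 -1.   ]]
```

```bash
python3 - <<'E'
from loc import *
from scipy.spatial.transform import Rotation as Ro
s=readout.sense(); img=optics.grab_frame('wrist'); c=optics.camera_info('wrist'); print({k:np.round(v,2).tolist() for k,v in c.items() if not isinstance(v,str)})
R=Ro.from_quat(s['eef_rot']).as_matrix(); T=c['tool_from_camera']; M=c['mtx']
def plane(px,z):
    u=(np.array(px)-M[:2,2])/[M[0,0],M[1,1]]; r=np.hypot(*u); d=np.r_[u/r*np.sin(r),np.cos(r)]
    d=R@T[:3,:3]@d; o=R@T[:3,3]+s['eef_pos']; return o+d*(z-o[2])/d[2]
C=np.array([584.3,66.6,30]); d=np.array([-.2519,.9678,0]); x=np.array([d[1],-d[0],0])
for q in models.outline_of('wrist','key_a')+models.outline_of('wrist','token_green')[:1]+models.outline_of('wrist','pod_a'):
    p=plane(q['xy'],40); print(round(q['conf'],2),np.round(q['xy']),q['pixels'].sum(),np.round(p,1),'along',round((p-C)@d,1),'across',round((p-C)@x,1))
cv2.imwrite('pics/wrist1.png',img)
E
```

```text
{'mtx': [[297.32, 0.0, 254.75], [0.0, 297.32, 192.87], [0.0, 0.0, 1.0]], 'tool_from_camera': [[-0.0, -0.95, -0.3, 77.8], [1.0, -0.0, 0.0, 0.07], [-0.0, -0.3, 0.95, -142.29], [0.0, 0.0, 0.0, 1.0]]}
0.91 [393. 189.] 387 [564.5 132.7  40. ] along 68.9 across -2.5
0.9 [251. 171.] 510 [588.8 -46.9  40. ] along -111.0 across -24.2
0.87 [341. 208.] 476 [605.1  72.3  40. ] along 0.2 across 21.6
0.84 [283. 194.] 525 [605.8  -2.8  40. ] along -72.6 across 3.3
0.82 [367. 195.] 409 [580.7  99.1  40. ] along 32.4 across 4.7
0.78 [419. 180.] 354 [542.4 166.   40. ] along 106.8 across -15.5
0.73 [313. 192.] 489 [594.8  31.6  40. ] along -36.6 across 1.4
0.73 [451. 189.] 252 [540.4 225.2  40. ] along 164.5 across -2.5
0.97 [390. 190.] 544 [566.8 127.7  40. ] along 63.5 across -1.6
0.94 [364. 191.] 685 [577.1  93.4  40. ] along 27.7 across -0.2
0.92 [417. 179.] 560 [542.4 162.2  40. ] along 103.1 across -16.5
0.76 [252. 170.] 762 [587.1 -45.6  40. ] along -109.3 across -25.5
0.67 [339. 205.] 668 [602.1  68.5  40. ] along -2.6 across 17.7
0.66 [283. 192.] 762 [604.1  -3.3  40. ] along -72.7 across 1.6
0.62 [310. 195.] 711 [599.   28.4  40. ] along -40.7 across 4.6
0.54 [393. 188.] 386 [563.1 131.8  40. ] along 68.4 across -4.1
```

View pics/wrist1.png

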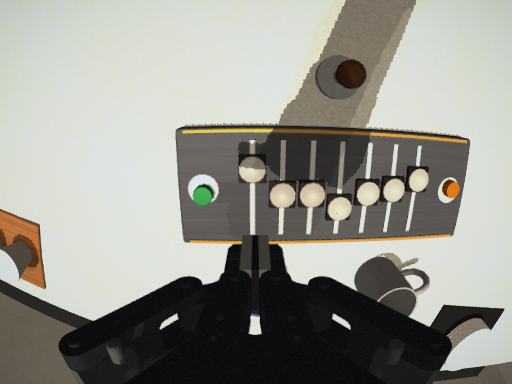

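The wrist view shows green token at (203,194), orange at (452,189), and keys 1–7 from (251,171) to (419,180). It agrees with the top camera within about 2–3 mm, and the shut fingers point at key 1. Next I descend to just above key 1.

```bash
python3 -m crank '[{"dx":-0.001,"dy":-0.002,"dz":0.03,"ax":0,"ay":0,"az":0},{"dx":-0.001,"dy":-0.002,"dz":0.07,"ax":0,"ay":0,"az":0},{"dx":-0.001,"dy":-0.002,"dz":0.11,"ax":0,"ay":0,"az":0},{"dx":-0.001,"dy":-0.002,"dz":0.15,"ax":0,"ay":0,"az":0},{"dx":-0.001,"dy":-0.002,"dz":0.185,"ax":0,"ay":0,"az":0},{"dx":-0.001,"dy":-0.002,"dz":0.21,"ax":0,"ay":0,"az":0},{"dx":-0.001,"dy":-0.002,"dz":0.225,"ax":0,"ay":0,"az":0},{"dx":-0.001,"dy":-0.002,"dz":0.23,"ax":0,"ay":0,"az":0},{"dx":-0.001,"dy":-0.002,"dz":0.23,"ax":0,"ay":0,"az":0},{"dx":-0.001,"dy":-0.002,"dz":0.23,"ax":0,"ay":0,"az":0}]' -1
python3 - <<'E'
from loc import *
P=[]
for i in range(4):
    img=optics.grab_frame('wrist'); s=readout.sense(); P.append(np.r_[s['eef_pos'],s['contact_force']])
print(np.round(P,2))
cv2.imwrite('pics/wrist2.png',img)
E
```

```text
t: 4.5
eef_pos: [588.3, -45.6, 59.8]
eef_rot: [-0.127, 0.992, -0.0, 0.001]
contact_force: [0.7, -0.1, 1.7]
grip_width: -0.0
gripper_force: 0.0
[[ 5.8840e+02 -4.5650e+01  5.9900e+01  2.2000e-01  3.0000e-01  7.4000e-01]
 [ 5.8835e+02 -4.5640e+01  5.9850e+01 -6.0000e-01  7.0000e-02  4.8000e-01]
 [ 5.8822e+02 -4.5700e+01  5.9720e+01 -3.4000e-01 -4.0000e-01 -2.5000e-01]
 [ 5.8815e+02 -4.5660e+01  5.9590e+01  4.4000e-01 -1.0000e-01 -3.0000e-01]]
```

View pics/wrist2.png

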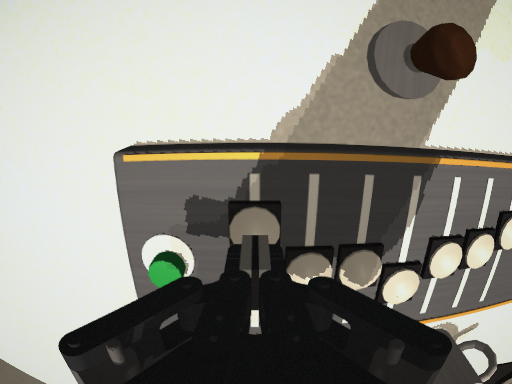

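The picture shows the shut fingertips over key 1 at about (255,230), clear of the green token at (165,268). Now I press gently.

```bash
python3 -m crank '[{"dx":0,"dy":0,"dz":0.004,"ax":0,"ay":0,"az":0},{"dx":0,"dy":0,"dz":0.009,"ax":0,"ay":0,"az":0},{"dx":0,"dy":0,"dz":0.013,"ax":0,"ay":0,"az":0},{"dx":0,"dy":0,"dz":0.015,"ax":0,"ay":0,"az":0},{"dx":0,"dy":0,"dz":0.017,"ax":0,"ay":0,"az":0},{"dx":0,"dy":0,"dz":0.019,"ax":0,"ay":0,"az":0},{"dx":0,"dy":0,"dz":0.021,"ax":0,"ay":0,"az":0},{"dx":0,"dy":0,"dz":0.021,"ax":0,"ay":0,"az":0},{"dx":0,"dy":0,"dz":0.021,"ax":0,"ay":0,"az":0},{"dx":0,"dy":0,"dz":0.021,"ax":0,"ay":0,"az":0}]' -1
python3 - <<'E'
from loc import *
P=[]
for i in range(4):
    img=optics.grab_frame('wrist'); s=readout.sense(); P.append(np.r_[s['eef_pos'],s['contact_force']])
print(np.round(P,2),s['t'])
E
```

```text
t: 5.7
eef_pos: [587.6, -45.7, 43.1]
eef_rot: [-0.127, 0.992, 0.0, 0.0]
contact_force: [-1.8, -0.4, 2.0]
grip_width: 0.0
gripper_force: 0.8
[[ 5.8762e+02 -4.5700e+01  4.3110e+01 -9.9000e-01  1.2000e-01  1.8100e+00]
 [ 5.8766e+02 -4.5720e+01  4.3130e+01 -3.7000e-01 -3.1000e-01  1.8500e+00]
 [ 5.8764e+02 -4.5660e+01  4.3100e+01 -2.2900e+00  3.7000e-01  1.8600e+00]
 [ 5.8767e+02 -4.5670e+01  4.3110e+01 -1.3300e+00  2.4000e-01  1.0300e+00]] 5.9
```

```bash
python3 -m crank '[{"dx":-0.0025,"dy":0.003,"dz":0,"ax":0,"ay":0,"az":0},{"dx":-0.005,"dy":0.006,"dz":0,"ax":0,"ay":0,"az":0},{"dx":-0.0075,"dy":0.009,"dz":0,"ax":0,"ay":0,"az":0},{"dx":-0.01,"dy":0.012,"dz":0,"ax":0,"ay":0,"az":0},{"dx":-0.0125,"dy":0.015,"dz":0,"ax":0,"ay":0,"az":0},{"dx":-0.015,"dy":0.018,"dz":0,"ax":0,"ay":0,"az":0},{"dx":-0.0175,"dy":0.021,"dz":0,"ax":0,"ay":0,"az":0},{"dx":-0.02,"dy":0.024,"dz":0,"ax":0,"ay":0,"az":0},{"dx":-0.0225,"dy":0.027,"dz":0,"ax":0,"ay":0,"az":0},{"dx":-0.025,"dy":0.03,"dz":0,"ax":0,"ay":0,"az":0},{"dx":-0.0275,"dy":0.033,"dz":0,"ax":0,"ay":0,"az":0},{"dx":-0.03,"dy":0.036,"dz":0,"ax":0,"ay":0,"az":0},{"dx":-0.0325,"dy":0.039,"dz":0,"ax":0,"ay":0,"az":0},{"dx":-0.035,"dy":0.042,"dz":0,"ax":0,"ay":0,"az":0},{"dx":-0.0375,"dy":0.045,"dz":0,"ax":0,"ay":0,"az":0},{"dx":-0.04,"dy":0.049,"dz":0,"ax":0,"ay":0,"az":0},{"dx":-0.04,"dy":0.049,"dz":0,"ax":0,"ay":0,"az":0},{"dx":-0.04,"dy":0.049,"dz":0,"ax":0,"ay":0,"az":0}]' -1
cat > st.py <<'E'
from loc import *
P=[]
for i in range(3):
    img=optics.grab_frame('wrist'); s=readout.sense(); P.append(np.r_[s['eef_pos'],s['contact_force']])
P=np.array(P); p=P.mean(0)[:3]; C=np.array([584.3,66.6,30]); d=np.array([-.2519,.9678,0]); x=np.array([d[1],-d[0],0])
print(np.round(P,2),s['t'],'along',round((p-C)@d,1),'across',round((p-C)@x,1))
cv2.imwrite('pics/w_%04d.png'%(s['t']*100),img)
E
python3 st.py
```

```text
t: 7.7
eef_pos: [607.7, -1.8, 43.1]
eef_rot: [-0.127, 0.992, 0.0, 0.0]
contact_force: [0.4, 1.9, 2.4]
grip_width: -0.3
gripper_force: 0.8
[[ 6.0769e+02 -1.9900e+00  4.3130e+01  8.6000e-01  1.2900e+00  1.4600e+00]
 [ 6.0762e+02 -2.1300e+00  4.3100e+01  3.9000e-01  5.5000e-01  1.8900e+00]
 [ 6.0759e+02 -2.2300e+00  4.3130e+01  1.0000e-02  3.7000e-01  2.0400e+00]] 7.85 along -72.4 across 5.3
```

```bash
python3 -m crank '[{"dx":0,"dy":0.004,"dz":0,"ax":0,"ay":0,"az":0},{"dx":0,"dy":0.008,"dz":0,"ax":0,"ay":0,"az":0},{"dx":0,"dy":0.012,"dz":0,"ax":0,"ay":0,"az":0},{"dx":0,"dy":0.016,"dz":0,"ax":0,"ay":0,"az":0},{"dx":0.001,"dy":0.02,"dz":0,"ax":0,"ay":0,"az":0},{"dx":0.001,"dy":0.024,"dz":0,"ax":0,"ay":0,"az":0},{"dx":0.001,"dy":0.028,"dz":0,"ax":0,"ay":0,"az":0},{"dx":0.001,"dy":0.032,"dz":0,"ax":0,"ay":0,"az":0},{"dx":0.001,"dy":0.036,"dz":0,"ax":0,"ay":0,"az":0},{"dx":0.0015,"dy":0.04,"dz":0,"ax":0,"ay":0,"az":0},{"dx":0.0015,"dy":0.044,"dz":0,"ax":0,"ay":0,"az":0},{"dx":0.0015,"dy":0.048,"dz":0,"ax":0,"ay":0,"az":0},{"dx":0.0015,"dy":0.048,"dz":0,"ax":0,"ay":0,"az":0}]' -1 && python3 st.py
python3 -m crank '[{"dx":-0.002,"dy":0.004,"dz":0,"ax":0,"ay":0,"az":0},{"dx":-0.004,"dy":0.008,"dz":0,"ax":0,"ay":0,"az":0},{"dx":-0.006,"dy":0.012,"dz":0,"ax":0,"ay":0,"az":0},{"dx":-0.008,"dy":0.016,"dz":0,"ax":0,"ay":0,"az":0},{"dx":-0.01,"dy":0.02,"dz":0,"ax":0,"ay":0,"az":0},{"dx":-0.012,"dy":0.024,"dz":0,"ax":0,"ay":0,"az":0},{"dx":-0.014,"dy":0.028,"dz":0,"ax":0,"ay":0,"az":0},{"dx":-0.016,"dy":0.032,"dz":0,"ax":0,"ay":0,"az":0},{"dx":-0.018,"dy":0.036,"dz":0,"ax":0,"ay":0,"az":0},{"dx":-0.02,"dy":0.04,"dz":0,"ax":0,"ay":0,"az":0},{"dx":-0.022,"dy":0.044,"dz":0,"ax":0,"ay":0,"az":0},{"dx":-0.024,"dy":0.048,"dz":0,"ax":0,"ay":0,"az":0},{"dx":-0.024,"dy":0.048,"dz":0,"ax":0,"ay":0,"az":0}]' -1 && python3 st.py
```

```text
t: 9.15
eef_pos: [597.2, 32.9, 43.0]
eef_rot: [-0.127, 0.992, 0.0, -0.0]
contact_force: [-0.0, 1.2, 1.8]
grip_width: -0.4
gripper_force: 0.8
[[ 5.9716e+02  3.2730e+01  4.3020e+01  2.5000e-01  1.0200e+00  2.0900e+00]
 [ 5.9718e+02  3.2680e+01  4.3010e+01 -4.3000e-01  6.7000e-01  1.0300e+00]
 [ 5.9718e+02  3.2570e+01  4.3010e+01 -2.7000e-01  7.3000e-01  1.6000e+00]] 9.3 along -36.1 across 3.9
t: 10.6
eef_pos: [605.9, 72.3, 43.1]
eef_rot: [-0.127, 0.992, 0.0, 0.0]
contact_force: [0.2, 0.8, 1.0]
grip_width: 0.0
gripper_force: 0.8
[[ 6.0584e+02  7.2190e+01  4.3060e+01 -3.7000e-01  1.7200e+00  1.2100e+00]
 [ 6.0586e+02  7.2090e+01  4.3120e+01  2.7000e-01  1.5400e+00  9.8000e-01]
 [ 6.0581e+02  7.1950e+01  4.3120e+01  3.4000e-01  6.7000e-01  1.7400e+00]] 10.75 along -0.1 across 22.2
```

Every key so far carries the expected 1.5–2 N. Next are K5 (along +35.5, across +3) and K6 (+36, −4.5).

```bash
python3 -m crank '[{"dx":0.002,"dy":0.004,"dz":0,"ax":0,"ay":0,"az":0},{"dx":0.004,"dy":0.008,"dz":0,"ax":0,"ay":0,"az":0},{"dx":0.006,"dy":0.012,"dz":0,"ax":0,"ay":0,"az":0},{"dx":0.008,"dy":0.016,"dz":0,"ax":0,"ay":0,"az":0},{"dx":0.01,"dy":0.02,"dz":0,"ax":0,"ay":0,"az":0},{"dx":0.0125,"dy":0.024,"dz":0,"ax":0,"ay":0,"az":0},{"dx":0.0145,"dy":0.028,"dz":0,"ax":0,"ay":0,"az":0},{"dx":0.0165,"dy":0.032,"dz":0,"ax":0,"ay":0,"az":0},{"dx":0.019,"dy":0.036,"dz":0,"ax":0,"ay":0,"az":0},{"dx":0.021,"dy":0.04,"dz":0,"ax":0,"ay":0,"az":0},{"dx":0.023,"dy":0.044,"dz":0,"ax":0,"ay":0,"az":0},{"dx":0.025,"dy":0.0475,"dz":0,"ax":0,"ay":0,"az":0},{"dx":0.025,"dy":0.0475,"dz":0,"ax":0,"ay":0,"az":0}]' -1 && python3 st.py
python3 -m crank '[{"dx":0.0005,"dy":0.004,"dz":0,"ax":0,"ay":0,"az":0},{"dx":0.001,"dy":0.008,"dz":0,"ax":0,"ay":0,"az":0},{"dx":0.0015,"dy":0.012,"dz":0,"ax":0,"ay":0,"az":0},{"dx":0.002,"dy":0.016,"dz":0,"ax":0,"ay":0,"az":0},{"dx":0.0025,"dy":0.02,"dz":0,"ax":0,"ay":0,"az":0},{"dx":0.003,"dy":0.024,"dz":0,"ax":0,"ay":0,"az":0},{"dx":0.0035,"dy":0.028,"dz":0,"ax":0,"ay":0,"az":0},{"dx":0.004,"dy":0.032,"dz":0,"ax":0,"ay":0,"az":0},{"dx":0.0045,"dy":0.036,"dz":0,"ax":0,"ay":0,"az":0},{"dx":0.005,"dy":0.04,"dz":0,"ax":0,"ay":0,"az":0},{"dx":0.0055,"dy":0.044,"dz":0,"ax":0,"ay":0,"az":0},{"dx":0.006,"dy":0.048,"dz":0,"ax":0,"ay":0,"az":0},{"dx":0.006,"dy":0.048,"dz":0,"ax":0,"ay":0,"az":0}]' -1 && python3 st.py
```

```text
t: 12.05
eef_pos: [578.2, 101.8, 43.0]
eef_rot: [-0.127, 0.992, 0.0, -0.0]
contact_force: [-0.9, 0.4, 1.0]
grip_width: 0.1
gripper_force: 0.8
[[ 5.7819e+02  1.0173e+02  4.3000e+01 -1.0000e-01  6.3000e-01  8.1000e-01]
 [ 5.7825e+02  1.0170e+02  4.2980e+01 -6.5000e-01  1.0200e+00  2.3600e+00]
 [ 5.7829e+02  1.0158e+02  4.2960e+01 -2.1000e-01  8.2000e-01  1.8000e+00]] 12.2 along 35.5 across 3.0
t: 13.5
eef_pos: [565.0, 135.7, 43.0]
eef_rot: [-0.127, 0.992, 0.0, -0.0]
contact_force: [0.1, 1.1, 1.4]
grip_width: -0.0
gripper_force: 0.8
[[ 5.6499e+02  1.3558e+02  4.3050e+01  3.1000e-01  5.6000e-01  1.5100e+00]
 [ 5.6499e+02  1.3553e+02  4.3020e+01 -4.2000e-01  8.4000e-01  2.4400e+00]
 [ 5.6504e+02  1.3541e+02  4.3030e+01 -4.7000e-01  1.3200e+00  1.4200e+00]] 13.65 along 71.5 across -1.3
```

```bash
python3 -m crank '[{"dx":0.0015,"dy":0.004,"dz":0,"ax":0,"ay":0,"az":0},{"dx":0.003,"dy":0.008,"dz":0,"ax":0,"ay":0,"az":0},{"dx":0.005,"dy":0.012,"dz":0,"ax":0,"ay":0,"az":0},{"dx":0.0065,"dy":0.016,"dz":0,"ax":0,"ay":0,"az":0},{"dx":0.008,"dy":0.02,"dz":0,"ax":0,"ay":0,"az":0},{"dx":0.0095,"dy":0.024,"dz":0,"ax":0,"ay":0,"az":0},{"dx":0.011,"dy":0.028,"dz":0,"ax":0,"ay":0,"az":0},{"dx":0.0125,"dy":0.032,"dz":0,"ax":0,"ay":0,"az":0},{"dx":0.0145,"dy":0.036,"dz":0,"ax":0,"ay":0,"az":0},{"dx":0.016,"dy":0.04,"dz":0,"ax":0,"ay":0,"az":0},{"dx":0.0175,"dy":0.044,"dz":0,"ax":0,"ay":0,"az":0},{"dx":0.019,"dy":0.048,"dz":0,"ax":0,"ay":0,"az":0},{"dx":0.019,"dy":0.048,"dz":0,"ax":0,"ay":0,"az":0}]' -1 && python3 st.py
python3 -m crank '[{"dx":0,"dy":0,"dz":-0.01,"ax":0,"ay":0,"az":0},{"dx":0,"dy":0,"dz":-0.03,"ax":0,"ay":0,"az":0},{"dx":0,"dy":0,"dz":-0.06,"ax":0,"ay":0,"az":0},{"dx":0,"dy":0,"dz":-0.1,"ax":0,"ay":0,"az":0},{"dx":0,"dy":0,"dz":-0.14,"ax":0,"ay":0,"az":0},{"dx":0,"dy":0,"dz":-0.17,"ax":0,"ay":0,"az":0},{"dx":0,"dy":0,"dz":-0.19,"ax":0,"ay":0,"az":0},{"dx":0,"dy":0,"dz":-0.2,"ax":0,"ay":0,"az":0},{"dx":0,"dy":0,"dz":-0.2,"ax":0,"ay":0,"az":0},{"dx":0,"dy":0,"dz":-0.2,"ax":0,"ay":0,"az":0}]' -1 && python3 st.py; ls pics
```

```text
t: 14.95
eef_pos: [541.9, 166.9, 43.0]
eef_rot: [-0.127, 0.992, 0.0, -0.0]
contact_force: [0.3, 0.3, 1.7]
grip_width: -0.0
gripper_force: 0.8
[[ 5.4202e+02  1.6680e+02  4.3020e+01  6.0000e-02 -1.4000e-01  8.0000e-01]
 [ 5.4204e+02  1.6667e+02  4.2990e+01 -3.4000e-01  1.2700e+00  1.3600e+00]
 [ 5.4208e+02  1.6662e+02  4.2990e+01 -9.3000e-01  1.0300e+00  1.5000e+00]] 15.1 along 107.5 across -15.7
t: 16.1
eef_pos: [542.0, 165.9, 192.7]
eef_rot: [-0.127, 0.992, -0.0, -0.0]
contact_force: [-0.1, 0.4, -1.0]
grip_width: 0.3
gripper_force: 0.0
[[ 5.4184e+02  1.6592e+02  1.9230e+02  7.1000e-01  5.0000e-02 -1.9000e-01]
 [ 5.4183e+02  1.6588e+02  1.9212e+02 -6.5000e-01  2.4000e-01 -3.1000e-01]
 [ 5.4183e+02  1.6591e+02  1.9208e+02  3.6000e-01 -4.0000e-02 -3.5000e-01]] 16.25 along 106.8 across -16.1
scene.png
top.png
w_0785.png
w_0930.png
w_1075.png
w_1220.png
w_1365.png
w_1510.png
w_1625.png
wrist1.png
wrist2.png
```

View pics/w_1625.png

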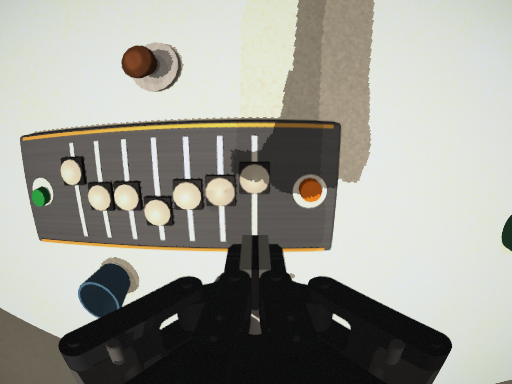

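The picture shows all seven keys up (from (70,171) to (254,178)). The tokens are on their spots at (40,196) and (311,189), the tamper and cup stand in place, and the arm is clear.

```bash
python3 -c "
from rig import order; print(order.job_done())"
```

```text
the job is handed in; nothing more can be done
None
```

I ran the closed fingertips over all seven keys from the green end to the orange end at about 1–2.5 N. I then lifted clear and handed the job in at about 16 s; the hand-in returned no verdict.

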